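Dry the blue tube: load the cradle and hold the spring-return air dial at its third click

TASK

Pick the tube with the blue sleeve out of the wire basket, lay it in the two V saddles of the drying station's cradle and let go of it. Then turn the station's spring-return air dial clockwise past its first two clicks to the third (white pointer at the big green dot) and keep holding it there: the job finishes with the gripper still holding the dial against its spring. Leave the other instruments in the basket and do not knock the things standing on the table about.

Things in the scene. Friction and masses are not known exactly. Their poses are not given: they have to be found in the camera images.
- blue_tube: Tube to dry: steel tube 10 mm diameter, 150 mm long, with a square blue plastic grip sleeve 56 mm long and 16 x 16 mm round its middle; about 60 g. Origin at its centre, on its axis; x along the tube. It lies on the basket floor, axis 8 mm above the floor. The two ends are alike.
- basket: Stainless wire basket, fixed, 220 (x) x 240 (y) mm, walls 50 mm high and 4 mm thick, floor 4 mm thick. Origin under its centre, on the table; z up. Four instruments lie in it side by side, roughly along its x, about 50 mm apart, in any order.
- station: Fixed drying station: white base plate 290 (x) x 130 (y) x 12 mm; cradle on its -x half; white console 110 x 110 mm, top 60 mm above the table, centred at x = +85 mm. Origin under the base plate's centre, on the table; x runs from cradle to console, z up. A small dark nozzle block on the console's edge faces the cradle: x from +12 mm, top 67 mm above the table.
- cradle (a point): Where the tube's centre belongs: 75 mm to -x of the station's origin, 55 mm above the table; x along the tube, z up. Two grey V saddles (90 degrees, open upwards, 10 mm thick) stand 45 mm either side along x, tips 42 mm apart in y and 69 mm above the table. They carry the bare steel; the sleeve hangs between them with 12 mm play either way; the space beside it is free for fingers.
- dial_grip (a point): Centre of the dial's grip bar, on the dial's vertical axis, 82 mm above the table. Black bar 52 mm long (point's x), 16 mm wide (y), 28 mm high (68 to 96 mm above the table), on a dark disc 60 mm across, 8 mm high. The point turns with the dial; the -x end has the white pointer. At rest x is turned +0.54 rad (anticlockwise from above) from the station's x.
- dial (a joint): Dial angle in rad: 0 at rest (pointer at small black dot), grows clockwise seen from above. Clicks at 0.36 (yellow dot), 0.72 (orange) and 1.08 (third, big green dot); end stop 1.40. When let go a spring turns it back to 0 from anywhere (clicks are felt but do not hold it): 0.09 N m at rest to 0.16 N m at the stop, clicks adding or taking 0.05 N m.
- yellow_tube: loose, lies in the basket. Same tube with a yellow sleeve; not wanted. Origin at its centre.
- clamp: loose, lies in the basket. Steel ring-handled clamp, about 145 x 36 x 9 mm, flat. Origin at the underside of its middle, x along it.
- retractor: loose, lies in the basket. Dark steel strip 140 x 16 mm with a black grip and an upturned end 22 mm high. Origin at the underside of its middle, x along it.
- cup: Loose steel cup, 60 mm across, 50 mm high, between basket and station. Origin under its centre.
- bowl: Loose steel bowl, 130 mm across, 55 mm high, at the far side. Origin under its centre.
- bottle: Loose white bottle, 60 mm across, 150 mm high, at the far side. Origin under its centre.
- jar: Loose amber jar, 60 mm across, 75 mm high, at the far side. Origin under its centre.
Not all that is in view belongs to the job. Leave any orange or pink look-alike of the blue_tube alone.

How it is judged:
On the way, in this order (a step that is already met when the one before it is completed fails the run):
1. the blue tube lies in both V saddles of the cradle, let go and at rest (x of blue_tube in the frame of cradle between -0.02 and 0.02 m and y of blue_tube in the frame of cradle between -0.006 and 0.006 m and z of blue_tube in the frame of cradle between -0.006 and 0.006 m and angle between the x axis of blue_tube and the x axis of cradle, either way round below 0.12 rad and contact force between the fingers and blue_tube below 0.1 N and linear speed of blue_tube below 0.03 m/s), for 0.3 s.
2. the dial is held by the fingers at its third click (value of joint dial between 0.97 and 1.19 rad and contact force between the fingers and station above 1 N), for 0.4 s.
At the end, for the whole second after the job is handed in: The blue tube rests in both saddles (centre within 20 mm along, 6 mm across and in height, direction within 0.12 rad), not touched by the fingers, and the fingers hold the dial still at the third click (1.08 rad, within 0.11 rad) with more than 1 N of contact force (all of step 1 and all of step 2 and velocity of joint dial between -0.15 and 0.15 rad/s); the arm keeps its last pose, push and grip.
It fails at once if a thing standing on the table was knocked about (moved more than 40 mm) (distance of any of cup, bowl, bottle, jar from where it was at the start of the episode above 0.04 m).
It fails at once if another instrument was taken out of the basket (height (world z) of any of yellow_tube, clamp, retractor above 0.07 m or horizontal distance between any of yellow_tube, clamp, retractor and basket above 0.16 m).
It also fails if it takes over 54 s, if anything falls off the work surface, if the arm or the gripper's body presses on something with over 40 N, if the wrist force passes 120 N, or if a joint passes its speed limit or range.

ROBOT

A 7-joint arm with a two-finger parallel gripper is mounted at the origin on the work surface. World frame = base frame: x ahead of the robot, y to its left, z up, the work surface at z = 0. Lengths are in m, angles in rad, forces in N, time in s.
With the tool pointing down it reaches from about 0.4 to 0.85 m from the base axis. Payload 4.5 kg.
Tool frame: the origin (TCP) lies at the very end of the fingers, on their centre line; the grasp point (between the pads) lies 19 mm behind it; z points along the fingers, y is the line along which they close (so a half turn about z gives the same grasp; the last joint's range is limited). The gripper opens to 88 mm and grips with 3 to 60 N. Pads are 18 mm wide; open, the fingers measure 123 mm over their backs; the gripper's body (75 mm by 187 mm) begins 45 mm behind the grasp point.
Start: joints at [-1.119, 0.689, -0.195, 1.565, 0.157, 0.902, -0.215], TCP at [0.254, 0.571, 0.239] pointing down, gripper open.
Joint ranges: [-3.01, 3.01], [-0.46, 2.08], [-1.47, 1.51], [0.13, 2.56], [-1, 4.14], [0.04, 2.09], [-2.66, 2.66]. Speed limits (rad/s): [2.57, 2.57, 3.14, 3.14, 3.14, 3.14, 3.14].

INTERFACE

Orientations are given as a unit quaternion [x, y, z, w].
In Python, from plant import r gives the robot as it stands. The module is installed in compiled form; this text tells all that it offers.
- The arm moves only by the tool step_arm, never from a script. Its argument "increments" is a list of rows, each a list of 2 entries, a list of its own where there are three numbers: the shift along the world's x, y, z in cm, then the turn, a rotation vector about the world's x, y, z in degrees. A call has exactly 10 rows; each row shifts and turns the commanded pose from where the row before left it; what a row does not reach is not made up. A row lasts 1/10 s, in which the tool goes at most 50 mm and 8.59 degrees, less where a joint would pass 70% of its speed; a pose out of reach is approached as far as the arm can. A call is refused whole if a number of a shift passes 5 or a number of a turn 8.59, either way. A call with a gripper value outside its range is refused whole. "fingers" is the opening, from 0 (shut) to 1 (fully open), set as the call begins (left out, the last holds). The fingers move at their own pace and stop on an object; "grip_force" is the grip in N (left out, the last holds). Time passes only in rows, so rows that do not move let the fingers close, or fill a call up. It gives the time, the measured TCP pose, the force, the opening and the grip force at its end, in the units of the state.
- r.get_state(): the state, without advancing time (a new reading comes with each control period).
- r.snapshot(name): name is "scene" or "top"; returns (picture, depth): 420x560x3 uint8, red, green, blue; 420x560 float32, m along the optical axis (not along the pixel's ray), 0 where there is no reading.
- r.calibration(name): a dict with "fov_y" (degrees; the focal length in pixels is half the picture's height over the tangent of half this angle, whatever the lens; pixels are square), "cx", "cy" (the principal point, pixels), "R" (3x3) and "t" (3): a world point X has camera coordinates R X + t. Camera axes: x right, y down, z forward; pixel columns grow to the right and rows downward; lengths in m; the calibration is good to about 2 mm. A picture is of the moment at which its call begins. calibration takes no time and is no camera call.
- r.finish_job(): hands the job in; it is judged then, once.
The state is a dict: "clock": time; "q": joint angles; "qd": joint speeds; "joint_torque": joint torques, N m; "tool_pos": TCP position; "eef_rot": TCP orientation; "contact_force": force on the tool from outside, world axes, zero at the start; "moment": the same for the moment, N m; "opening": opening from 0.0 (shut) to 1.0 (fully open); "finger_force": force on a finger pad.
Only numpy, scipy, OpenCV 4.12 (cv2) and the standard library are available. Lean on these libraries where they do the work, as an engineer would, in place of code of your own. Each camera call takes 0.05 s, during which the arm holds its last target. There are 200 camera calls.

## Working session

There is one attempt and no reset: what is moved stays moved. The work goes in short steps, Python scripts to look and compute and a tool call to move; the robot and the scene stay as the last step left them, time stands still between calls to the robot, and variables do not carry over. Pictures are saved under pics/ and viewed, at most 10 in all, crops included, and the job is handed in when it is done.

Besides the shell and the picture viewer there is one more tool, called after "Emit:" as name([rows], argument=value, ...), one row to a line, values as JSON. step_arm: Moves the arm, as the interface text tells. Its arguments: {"type":"object","properties":{"increments":{"type":"array","items":{"type":"array"}},"fingers":{"type":"number"},"grip_force":{"type":"number"}},"required":["increments"]}

```bash
mkdir -p pics
cat > h.py <<'E'
import numpy as np, cv2
from plant import r
def snap(n):
    p,d=r.snapshot(n); c=r.calibration(n)
    np.savez(f'{n}.npz',p=p,d=d); return p,d
def load(n):
    z=np.load(f'{n}.npz'); return z['p'],z['d']
def world(n,d):
    c=r.calibration(n); f=d.shape[0]/2/np.tan(np.radians(c['fov_y'])/2)
    v,u=np.mgrid[:d.shape[0],:d.shape[1]]
    P=np.stack([(u-c['cx'])/f*d,(v-c['cy'])/f*d,d],-1)
    W=(P-np.array(c['t']))@np.array(c['R']); W[d==0]=np.nan; return W
E
python3 - <<'E'
from h import *
for n in ('scene','top'):
    p,d=snap(n); cv2.imwrite(f'pics/{n}0.png',cv2.cvtColor(p,cv2.COLOR_RGB2BGR))
    c=r.calibration(n); print(n,c)
s=r.get_state(); print(s)
E
```

```text
scene {'fov_y': 48.37443533824643, 'cx': 278.8230294294639, 'cy': 211.20954890819394, 'R': array([[ 7.16233567e-01,  6.97860622e-01, -1.73678738e-04],
       [ 5.27684653e-01, -5.41740114e-01, -6.54267954e-01],
       [-4.56681930e-01,  4.68517023e-01, -7.56262794e-01]]), 't': array([-0.48103999, -0.21490229,  1.58012022])}
top {'fov_y': 46.865871832332694, 'cx': 279.3381767447403, 'cy': 207.34970365279563, 'R': array([[ 0.00597633, -0.99972972, -0.02246712],
       [-0.99277783, -0.00323971, -0.11992369],
       [ 0.11981849,  0.02302156, -0.99252886]]), 't': array([0.08021349, 0.58545491, 1.1600619 ])}
{'clock': 0.1, 'q': array([-1.11922873,  0.68990203, -0.19452282,  1.56622985,  0.15731794,
        0.90246819, -0.21512061]), 'qd': array([-1.59491268e-03, -1.30583519e-03,  1.13005679e-03, -1.08236692e-03,
        1.83639625e-03,  8.79222940e-04, -4.04762338e-05]), 'joint_torque': array([-3.59451631e-03, -5.28502357e+01, -1.27153248e+00, -1.53838420e+01,
       -5.25565550e-02,  2.01757124e-03,  3.63806998e-05]), 'tool_pos': array([0.25339162, 0.57072416, 0.2379918 ]), 'eef_rot': array([ 2.07334917e-01,  9.78269687e-01, -8.00464732e-04, -1.05726600e-04]), 'contact_force': array([ 0.15489759, -0.51358426,  1.0666857 ]), 'moment': array([ 0.00750449, -0.03783546, -0.0454925 ]), 'finger_force': 0.0, 'opening': 1.000975045376487}
```

View pics/scene0.png

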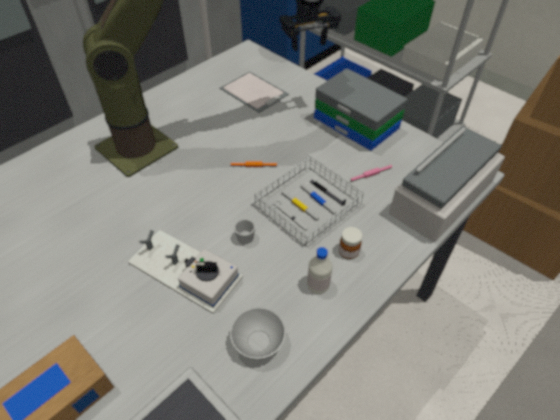

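View pics/top0.png

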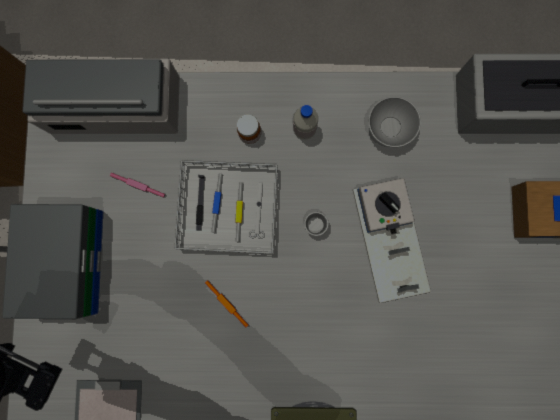

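Top view: blue tube at (217,203). The look-alikes are yellow (239,212, in the basket), orange (228,303) and pink (138,185), the last two on the table. The cup is at (316,224). On the station, the cradle saddles are at (399,250) and (408,288), and the dial is at (388,205). I choose the blue one in the basket, and check it in a crop while measuring.

Run:
```python
from h import *
p,d=load('top'); W=world('top',d)
hsv=cv2.cvtColor(p,cv2.COLOR_RGB2HSV)
def pca(m):
    w=W[m]; w=w[~np.isnan(w[:,0])]; c=np.median(w,0); u,s,v=np.linalg.svd(w[:,:2]-w[:,:2].mean(0),full_matrices=0)
    return w[:,:2].mean(0),np.median(w[:,2]),np.arctan2(v[0,1],v[0,0]),len(w),[np.ptp((w[:,:2])@a) for a in v]
roi=np.zeros(d.shape,bool); roi[170:240,185:275]=1
print('blue',pca(roi&(hsv[...,0]>100)&(hsv[...,0]<130)&(hsv[...,1]>120)))
print('yel',pca(roi&(hsv[...,0]>20)&(hsv[...,0]<35)&(hsv[...,1]>120)))
for n,(u,v) in dict(cup=(316,224),floor=(228,180),tl=(183,164),tr=(276,165),bl=(181,250),br=(275,253),sad1=(399,250),sad2=(408,288),dial=(388,205),plate=(390,275),tube_t=(219,178),tube_b=(214,230)).items(): print(n,W[v,u].round(3))
# white plate base & console masks
roi=np.zeros(d.shape,bool); roi[165:315,340:445]=1
for a,b in((.004,.022),(.052,.064),(.075,.11)):
    m=roi&(W[...,2]>a)&(W[...,2]<b); 
    pts=W[m][:,:2].astype(np.float32); print(a,b,len(pts),cv2.minAreaRect(pts*1000))
i=cv2.cvtColor(p,cv2.COLOR_RGB2BGR)
a=cv2.resize(i[155:265,175:285],(396,396),interpolation=2); b=cv2.resize(i[170:310,340:445],(297,396),interpolation=2)
cv2.imwrite('pics/c1.png',np.hstack([a,b]))
```

```text
blue (array([0.59967344, 0.24138151]), np.float64(0.020176433355313134), np.float64(3.049585985137372), 136, [np.float64(0.05404072198418608), np.float64(0.01598443482759443)])
yel (array([0.57661023, 0.18453831]), np.float64(0.020397533207282454), np.float64(3.1111325000569647), 143, [np.float64(0.05391156633103489), np.float64(0.016218267948739817)])
cup [ 0.547 -0.009  0.008]
floor [0.66  0.216 0.001]
tl [0.701 0.333 0.003]
tr [0.688 0.091 0.051]
bl [0.48  0.331 0.003]
br [ 0.474  0.094 -0.003]
sad1 [ 0.481 -0.205  0.052]
sad2 [ 0.391 -0.224  0.053]
dial [ 0.585 -0.173  0.091]
plate [ 0.421 -0.191  0.011]
tube_t [0.662 0.237 0.017]
tube_b [0.53  0.247 0.016]
0.004 0.022 4264 ((511.86285400390625, -199.97630310058594), (262.369873046875, 375.90960693359375), 89.4700698852539)
0.052 0.064 1608 ((516.1696166992188, -193.36044311523438), (265.1746826171875, 110.19181823730469), 12.482429504394531)
0.075 0.11 188 ((591.284423828125, -176.02061462402344), (51.19877624511719, 15.550650596618652), 43.11330032348633)
```

View pics/c1.png

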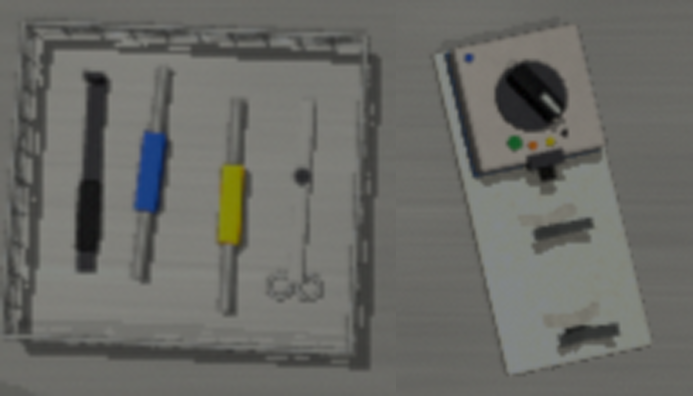

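The crop confirms the blue sleeve in the basket, between the black retractor on its left and the yellow tube. Its centre is (0.600, 0.2415), top at 20 mm, axis about −4.9°. The station yaw is about 12.3°, with the dial near (0.591,−0.176) and the cradle near (0.4355,−0.211). Next is the approach, with the fingers partly open to clear the neighbours.

Emit:
step_arm([
  [[0.6,-2.8,0],[0,0,1.9]],
  [[0.6,-2.8,0],[0,0,1.9]],
  [[0.6,-2.8,0],[0,0,1.9]],
  [[0.6,-2.8,0],[0,0,1.9]],
  [[1.8,-2.2,0],[0,0,1.9]],
  [[1.8,-2.2,0],[0,0,1.9]],
  [[1.8,-2.2,0],[0,0,1.9]],
  [[1.8,-2.2,0],[0,0,1.9]],
  [[1.8,-2.2,0],[0,0,1.9]],
  [[1.8,-2.2,0],[0,0,1.9]],
], fingers=0.34, grip_force=20)

```text
clock: 1.1
tool_pos: [0.3861, 0.3261, 0.2385]
eef_rot: [0.042, 0.999, -0.0, -0.0]
contact_force: [1.8, -0.1, -0.6]
opening: 0.339
finger_force: 0.0
```

Emit:
step_arm([
  [[2.5,-1.0,0],[0,0,0]],
  [[2.5,-1.0,0],[0,0,0]],
  [[2.5,-1.0,0],[0,0,0]],
  [[2.5,-1.0,0],[0,0,0]],
  [[2.5,-1.0,-1],[0,0,0]],
  [[2.5,-1.0,-2],[0,0,0]],
  [[2.5,-1.0,-2],[0,0,0]],
  [[2.5,-1.0,-2],[0,0,0]],
  [[1.4,-0.5,-2],[0,0,0]],
  [[0,0,-1.5],[0,0,0]],
])

```text
clock: 2.1
tool_pos: [0.6011, 0.2398, 0.1317]
eef_rot: [0.045, 0.999, -0.001, -0.0]
contact_force: [-0.0, 0.4, -0.6]
opening: 0.343
finger_force: 0.0
```

```bash
cat > st.py <<'E'
from h import *
from scipy.spatial.transform import Rotation as R
def st():
    s=r.get_state(); M=R.from_quat(s['eef_rot']).as_matrix()
    print('t',s['clock'],'pos',s['tool_pos'].round(4),'yaz',np.degrees(np.arctan2(M[1,1],M[0,1])).round(2),'z',M[:,2].round(3),'op',round(s['opening'],3),'ff',round(float(s['finger_force']),2),'F',s['contact_force'].round(1),'q',s['q'].round(2)); return s
if __name__=='__main__': st()
E
python3 st.py
python3 - <<'E'
from h import *
p,d=snap('top');W=world('top',d);hsv=cv2.cvtColor(p,cv2.COLOR_RGB2HSV)
i=cv2.cvtColor(p,cv2.COLOR_RGB2BGR);s,_=snap('scene');j=cv2.cvtColor(s,cv2.COLOR_RGB2BGR)
cv2.imwrite('pics/c2.png',np.hstack([cv2.resize(i[150:270,165:285],(400,400)),cv2.resize(j[130:260,240:370],(400,400))]))
E
```

```text
t 2.1 pos [0.6011 0.2398 0.1317] yaz 84.84 z [-0.    -0.002 -1.   ] op 0.343 ff 0.0 F [-0.   0.4 -0.6] q [-0.29  0.86 -0.3   1.58  0.33  0.75  0.75]
```

View pics/c2.png

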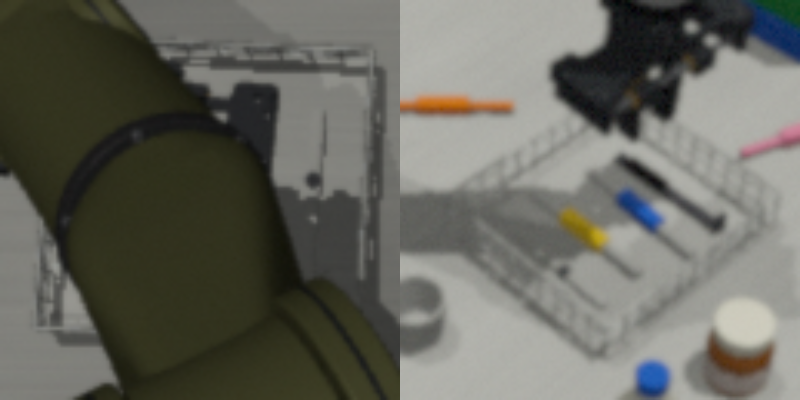

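The arm hides the basket in the top view. In the scene crop the gripper hovers above, with the blue sleeve at (640,210) and the retractor beside it. I'll do one refinement from the scene camera.

Run:
```python
from h import *
p,d=load('scene'); W=world('scene',d); hsv=cv2.cvtColor(p,cv2.COLOR_RGB2HSV)
roi=np.zeros(d.shape,bool); roi[180:215,295:345]=1
m=roi&(hsv[...,0]>100)&(hsv[...,0]<130)&(hsv[...,1]>120)&(W[...,2]>.015)
w=W[m]; print(len(w),w.mean(0),cv2.minAreaRect((w[:,:2]*1000).astype(np.float32)))
m=(p.max(2)<60)&(W[...,2]<.05)&(W[...,2]>.004); m[:178]=0;m[210:]=0;m[:,:300]=0;m[:,350:]=0
w=W[m]; print(len(w),w.mean(0).round(3),w.min(0).round(3),w.max(0).round(3))
p,d=load('top')
```

```text
71 [0.59984544 0.23953059 0.01950115] ((599.5721435546875, 240.60018920898438), (17.402210235595703, 52.73402786254883), 82.97699737548828)
55 [0.579 0.283 0.013] [0.541 0.274 0.007] [0.669 0.29  0.021]
```

Emit:
step_arm([
  [[-0.1,0,-2],[0,0,0]],
  [[0,0,-2],[0,0,0]],
  [[0,0,-2],[0,0,0]],
  [[0,0,-2],[0,0,0]],
  [[0,0,-1.5],[0,0,0]],
  [[0,0,-1],[0,0,0]],
  [[0,0,-0.8],[0,0,0]],
  [[0,0,-0.5],[0,0,0]],
  [[0,0,-0.4],[0,0,0]],
  [[0,0,0],[0,0,0]],
], fingers=0.3)

```text
clock: 3.2
tool_pos: [0.5985, 0.2422, 0.0116]
eef_rot: [0.043, 0.999, -0.0, -0.0]
contact_force: [-0.3, 0.4, 0.7]
opening: 0.301
finger_force: 0.0
```

Emit:
step_arm([
  [[0,0,0],[0,0,0]],
  [[0,0,0],[0,0,0]],
  [[0,0,0],[0,0,0]],
  [[0,0,0],[0,0,0]],
  [[0,0,0],[0,0,0]],
  [[0,0,0],[0,0,0]],
  [[0,0,0],[0,0,0]],
  [[0,0,0],[0,0,0]],
  [[0,0,0],[0,0,0]],
  [[0,0,0],[0,0,0]],
], fingers=0.1, grip_force=20)

```text
clock: 4.2
tool_pos: [0.5989, 0.2424, 0.0122]
eef_rot: [0.043, 0.999, 0.0, 0.0]
contact_force: [0.2, 0.4, 5.0]
opening: 0.18
finger_force: 20.0
```

The grip holds, but only 8 mm deep, so I'll reopen and go lower.

Emit:
step_arm([
  [[0,0,0],[0,0,0]],
  [[0,0,0],[0,0,0]],
  [[0,0,0],[0,0,0]],
  [[0,0,0],[0,0,0]],
  [[0,0,-0.2],[0,0,0]],
  [[0,0,-0.2],[0,0,0]],
  [[0,0,0],[0,0,0]],
  [[0,0,0],[0,0,0]],
  [[0,0,0],[0,0,0]],
  [[0,0,0],[0,0,0]],
], fingers=0.27)

```text
clock: 5.2
tool_pos: [0.5986, 0.2423, 0.0078]
eef_rot: [0.043, 0.999, 0.0, 0.0]
contact_force: [-0.3, 0.5, 0.2]
opening: 0.266
finger_force: 0.0
```

Emit:
step_arm([
  [[0,0,0],[0,0,0]],
  [[0,0,0],[0,0,0]],
  [[0,0,0],[0,0,0]],
  [[0,0,0],[0,0,0]],
  [[0,0,0],[0,0,0]],
  [[0,0,1],[0,0,0]],
  [[0,0,2],[0,0,0]],
  [[0,0,3],[0,0,0]],
  [[0,0,3],[0,0,0]],
  [[0,0,3],[0,0,0]],
], fingers=0.1, grip_force=25)

```text
clock: 6.2
tool_pos: [0.5983, 0.2422, 0.1294]
eef_rot: [0.043, 0.999, 0.0, -0.0]
contact_force: [0.1, 0.7, -0.9]
opening: 0.178
finger_force: 25.0
```

```bash
python3 st.py
python3 - <<'E'
from h import *
s,_=snap('scene');j=cv2.cvtColor(s,cv2.COLOR_RGB2BGR)
cv2.imwrite('pics/c3.png',cv2.resize(j[80:260,230:370],(466,600)))
E
```

```text
t 6.2 pos [0.5983 0.2422 0.1294] yaz 85.07 z [-0.  0. -1.] op 0.178 ff 25.0 F [ 0.1  0.7 -0.9] q [-0.3   0.86 -0.3   1.59  0.33  0.75  0.74]
```

View pics/c3.png

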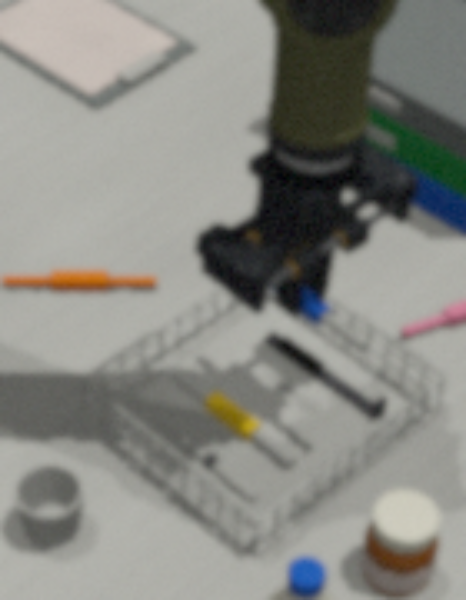

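The picture shows the blue sleeve held between the fingers, the other instruments still in the basket, and the cup at (48,507) undisturbed. Next: carry the tube to above the cradle.

Emit:
step_arm([
  [[-0.8,-2.3,0],[0,0,1]],
  [[-0.8,-2.3,0],[0,0,1]],
  [[-0.8,-2.3,0],[0,0,1]],
  [[-0.8,-2.3,0],[0,0,1]],
  [[-0.8,-2.3,0],[0,0,1]],
  [[-0.8,-2.3,0],[0,0,1]],
  [[-0.8,-2.3,0],[0,0,1]],
  [[-0.8,-2.3,0],[0,0,1]],
  [[-0.8,-2.3,0],[0,0,1]],
  [[-0.8,-2.3,0],[0,0,1]],
])

```text
clock: 7.25
tool_pos: [0.5183, 0.0113, 0.1283]
eef_rot: [-0.045, 0.999, -0.0, 0.0]
contact_force: [0.6, -0.9, 0.0]
opening: 0.178
finger_force: 25.0
```

Emit:
step_arm([
  [[-0.9,-2.5,0],[0,0,1]],
  [[-0.9,-2.5,0],[0,0,1]],
  [[-0.9,-2.5,0],[0,0,1]],
  [[-0.9,-2.5,0],[0,0,1]],
  [[-0.9,-2.5,0],[0,0,1]],
  [[-0.9,-2.5,0],[0,0,1]],
  [[-0.9,-2.5,0],[0,0,1.2]],
  [[-0.9,-2.5,0],[0,0,0]],
  [[-0.9,-2.3,0],[0,0,0]],
  [[-0.3,0,0],[0,0,0]],
])

```text
clock: 8.25
tool_pos: [0.4329, -0.2147, 0.1279]
eef_rot: [-0.104, 0.995, -0.001, -0.001]
contact_force: [-0.7, 0.0, -0.9]
opening: 0.179
finger_force: 25.0
```

```bash
python3 st.py
python3 - <<'E'
from h import *
p,d=load('scene'); W=world('scene',d)
roi=np.zeros(d.shape,bool); roi[225:310,120:245]=1
for a,b in((.028,.072),(.052,.064),(.075,.11)):
    m=roi&(W[...,2]>a)&(W[...,2]<b); w=W[m]
    print(a,len(w),w.mean(0),cv2.minAreaRect((w[:,:2]*1000).astype(np.float32)))
m=roi&(W[...,2]>.028)&(W[...,2]<.075)
n,l,s,c=cv2.connectedComponentsWithStats(m.astype(np.uint8))
for k in range(1,n):
    if s[k,4]>15: w=W[l==k]; print(s[k],w.mean(0).round(4),w.max(0).round(4),cv2.minAreaRect((w[:,:2]*1000).astype(np.float32)))
s,_=snap('scene');j=cv2.cvtColor(s,cv2.COLOR_RGB2BGR)
cv2.imwrite('pics/c4.png',cv2.resize(j[180:320,110:270],(800,700))[:600])
E
```

```text
t 8.25 pos [ 0.4329 -0.2147  0.1279] yaz 101.89 z [-0.001 -0.003 -1.   ] op 0.179 ff 25.0 F [-0.7  0.  -0.9] q [ 0.61  0.72 -0.4   2.08  0.63  0.46  1.5 ]
0.028 2114 [ 0.58013766 -0.18153237  0.05628158] ((541.287841796875, -176.48480224609375), (286.7370300292969, 237.63201904296875), 55.29686737060547)
0.052 1299 [ 0.58662666 -0.1839082   0.05959827] ((504.95697021484375, -147.8170928955078), (269.0459289550781, 204.76535034179688), 11.84016227722168)
0.075 206 [ 0.59413704 -0.17936101  0.0910095 ] ((591.1182861328125, -178.01455688476562), (53.010562896728516, 19.22473907470703), 42.66157913208008)
[234 225  11  15  85] [ 0.5397 -0.0244  0.0404] [0.5654 0.009  0.0521] ((537.3522338867188, -20.127296447753906), (27.479259490966797, 56.851219177246094), 48.3740348815918)
[138 230  16  18 115] [ 0.3918 -0.2196  0.0526] [ 0.4007 -0.1966  0.0711] ((391.22503662109375, -221.45172119140625), (13.918310165405273, 50.040557861328125), 8.880784034729004)
[164 244  16  19 115] [ 0.4799 -0.2008  0.0534] [ 0.4896 -0.1766  0.0716] ((478.0876770019531, -201.71595764160156), (14.434033393859863, 50.13075256347656), 12.135677337646484)
[ 177  249   62   57 1811] [ 0.6005 -0.1853  0.0576] [ 0.6565 -0.1143  0.0749] ((582.7907104492188, -180.47100830078125), (131.68600463867188, 111.61280822753906), 11.86654281616211)
```

View pics/c4.png

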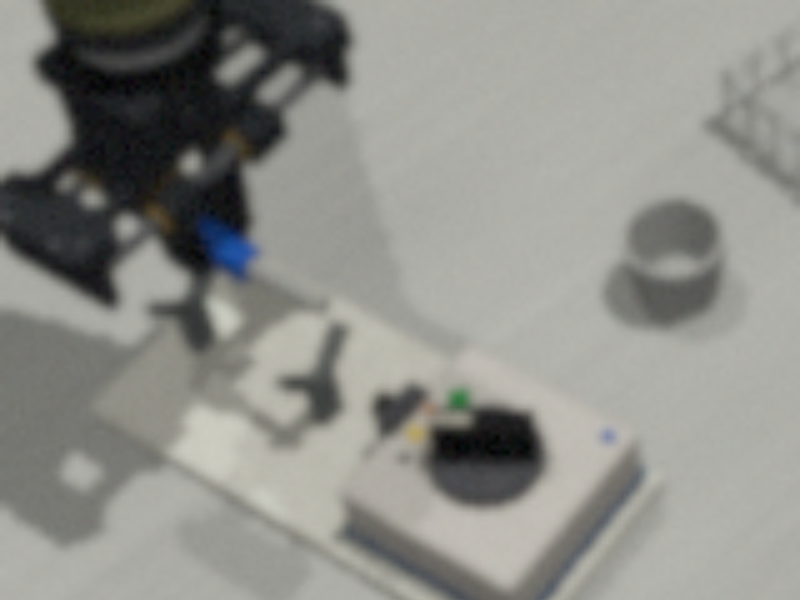

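The tube is held above the saddles, (185,310) and (320,375) in the crop, level and aligned. The saddle midpoint from this camera is about (0.435,−0.211), which agrees with the earlier estimate. Lowering.

Emit:
step_arm([
  [[0.1,0.3,0],[0,0,0.4]],
  [[0,0,0],[0,0,0]],
  [[0,0,-1.2],[0,0,0]],
  [[0,0,-1.2],[0,0,0]],
  [[0,0,-1.2],[0,0,0]],
  [[0,0,-1.2],[0,0,0]],
  [[0,0,-1],[0,0,0]],
  [[0,0,-0.6],[0,0,0]],
  [[0,0,-0.4],[0,0,0]],
  [[0,0,0],[0,0,0]],
])

```text
clock: 9.3
tool_pos: [0.4356, -0.2074, 0.0595]
eef_rot: [-0.111, 0.994, 0.0, -0.0]
contact_force: [-0.3, 0.0, -1.5]
opening: 0.177
finger_force: 25.0
```

Emit:
step_arm([
  [[0,0,-0.3],[0,0,0]],
  [[0,0,-0.2],[0,0,0]],
  [[0,0,-0.1],[0,0,0]],
  [[0,0,-0.1],[0,0,0]],
  [[0,0,0],[0,0,0]],
  [[0,0,0],[0,0,0]],
  [[0,0,0],[0,0,0]],
  [[0,0,0],[0,0,0]],
  [[0,0,0],[0,0,0]],
  [[0,0,0],[0,0,0]],
])

```text
clock: 10.3
tool_pos: [0.4356, -0.2079, 0.0528]
eef_rot: [-0.11, 0.994, -0.0, 0.0]
contact_force: [0.0, -0.5, -0.7]
opening: 0.177
finger_force: 25.0
```

```bash
python3 st.py
```

```text
t 10.3 pos [ 0.4356 -0.2079  0.0528] yaz 102.65 z [ 0. -0. -1.] op 0.177 ff 25.0 F [ 0.  -0.5 -0.7] q [ 0.49  0.85 -0.23  2.12  0.76  0.25  1.39]
```

Emit:
step_arm([
  [[-0.1,-0.3,0],[0,0,0]],
  [[0,0,0],[0,0,0]],
  [[0,0,-0.1],[0,0,0]],
  [[0,0,-0.1],[0,0,0]],
  [[0,0,0],[0,0,0]],
  [[0,0,0],[0,0,0]],
  [[0,0,0],[0,0,0]],
  [[0,0,0],[0,0,0]],
  [[0,0,0],[0,0,0]],
  [[0,0,0],[0,0,0]],
])

```text
clock: 11.3
tool_pos: [0.4345, -0.2104, 0.0507]
eef_rot: [-0.11, 0.994, 0.0, -0.0]
contact_force: [-0.2, 2.5, 2.2]
opening: 0.178
finger_force: 25.0
```

```bash
python3 st.py
```

```text
t 11.3 pos [ 0.4345 -0.2104  0.0507] yaz 102.68 z [-0.     0.001 -1.   ] op 0.178 ff 25.0 F [-0.2  2.5  2.2] q [ 0.49  0.86 -0.22  2.12  0.76  0.25  1.39]
```

The tube is in light contact with the V saddles at the right height. Release, then lift.

Emit:
step_arm([
  [[0,0,0],[0,0,0]],
  [[0,0,0],[0,0,0]],
  [[0,0,0],[0,0,0]],
  [[0,0,0],[0,0,0]],
  [[0,0,0],[0,0,0]],
  [[0,0,0],[0,0,0]],
  [[0,0,0],[0,0,0]],
  [[0,0,0],[0,0,0]],
  [[0,0,0],[0,0,0]],
  [[0,0,0],[0,0,0]],
], fingers=0.45)

```text
clock: 12.3
tool_pos: [0.4346, -0.2107, 0.0508]
eef_rot: [-0.11, 0.994, 0.0, -0.0]
contact_force: [-0.1, -0.6, 0.2]
opening: 0.444
finger_force: 0.0
```

Emit:
step_arm([
  [[0,0,0.5],[0,0,0]],
  [[0,0,1],[0,0,0]],
  [[0,0,1.5],[0,0,0]],
  [[0,0,2],[0,0,0]],
  [[0,0,2],[0,0,0]],
  [[0,0,2],[0,0,0]],
  [[0,0,0],[0,0,3]],
  [[0,0,0],[0,0,3]],
  [[0,0,0],[0,0,3]],
  [[0,0,0],[0,0,3]],
])

```text
clock: 13.3
tool_pos: [0.4345, -0.2109, 0.1417]
eef_rot: [-0.215, 0.977, -0.0, 0.0]
contact_force: [-0.0, 0.1, -0.5]
opening: 0.447
finger_force: 0.0
```

```bash
python3 st.py
python3 - <<'E'
from h import *
p,d=snap('scene'); W=world('scene',d); hsv=cv2.cvtColor(p,cv2.COLOR_RGB2HSV)
roi=np.zeros(d.shape,bool); roi[220:290,130:200]=1
m=roi&(hsv[...,0]>100)&(hsv[...,0]<130)&(hsv[...,1]>100)
w=W[m]; print(len(w),w.mean(0),w.max(0),cv2.minAreaRect((w[w[:,2]>.056][:,:2]*1000).astype(np.float32)))
j=cv2.cvtColor(p,cv2.COLOR_RGB2BGR)
cv2.imwrite('pics/c5.png',cv2.resize(j[180:320,110:270],(800,700),interpolation=2)[:600])
E
```

```text
t 13.3 pos [ 0.4345 -0.2109  0.1417] yaz 114.78 z [ 0.001 -0.001 -1.   ] op 0.447 ff 0.0 F [-0.   0.1 -0.5] q [ 0.67  0.71 -0.5   2.07  0.67  0.53  1.67]
110 [ 0.43458641 -0.21299917  0.06181287] [ 0.46276515 -0.1902637   0.06851363] ((435.34619140625, -211.60122680664062), (54.865013122558594, 16.776466369628906), 11.506180763244629)
```

View pics/c5.png

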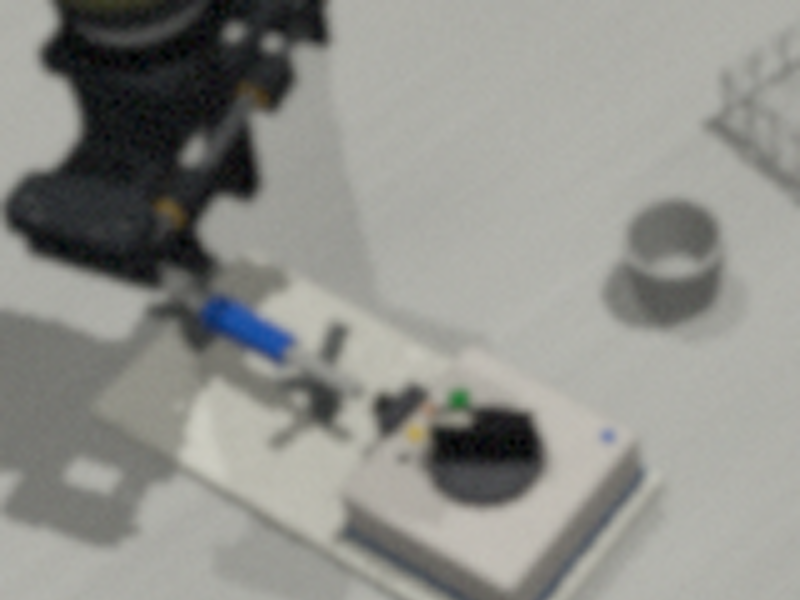

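The tube lies in both saddles (sleeve centre (0.435,−0.2116), top at 63 mm, yaw 11.5°). The dial bar is at crop (485,430). Next is the dial.

Emit:
step_arm([
  [[1.6,0.3,0],[0,0,2]],
  [[1.6,0.3,0],[0,0,2]],
  [[1.6,0.4,0],[0,0,2]],
  [[1.6,0.4,0],[0,0,2]],
  [[1.6,0.4,0],[0,0,2]],
  [[1.6,0.4,0],[0,0,2]],
  [[1.6,0.3,0],[0,0,2]],
  [[1.6,0.3,0],[0,0,2]],
  [[1.6,0.3,-1],[0,0,2.1]],
  [[1.2,0.3,-1],[0,0,0]],
], fingers=0.5)

```text
clock: 14.35
tool_pos: [0.5916, -0.1767, 0.1212]
eef_rot: [-0.364, 0.931, -0.0, 0.001]
contact_force: [-0.5, 0.5, 0.3]
opening: 0.5
finger_force: 0.0
```

Emit:
step_arm([
  [[0,0,0],[0,0,0]],
  [[0,0,0],[0,0,0]],
  [[0,0,0],[0,0,0]],
  [[0,0,0],[0,0,0]],
  [[0,0,0],[0,0,0]],
  [[0,0,0],[0,0,0]],
  [[0,0,0],[0,0,0]],
  [[0,0,0],[0,0,0]],
  [[0,0,0],[0,0,0]],
  [[0,0,0],[0,0,0]],
])

```text
clock: 15.35
tool_pos: [0.5906, -0.1767, 0.1207]
eef_rot: [-0.365, 0.931, 0.0, -0.0]
contact_force: [0.1, 0.2, 0.5]
opening: 0.506
finger_force: 0.0
```

```bash
python3 st.py
```

```text
t 15.35 pos [ 0.5906 -0.1767  0.1207] yaz 132.76 z [-0.  0. -1.] op 0.506 ff 0.0 F [0.1 0.2 0.5] q [ 0.55  0.89 -0.61  1.68  0.68  0.8   1.94]
```

Right on target. Descend to z≈0.073 and grip.

Emit:
step_arm([
  [[0,0,-1],[0,0,0]],
  [[0,0,-1],[0,0,0]],
  [[0,0,-0.8],[0,0,0]],
  [[0,0,-0.8],[0,0,0]],
  [[0,0,-0.6],[0,0,0]],
  [[0,0,-0.4],[0,0,0]],
  [[0,0,-0.2],[0,0,0]],
  [[0,0,0],[0,0,0]],
  [[0,0,0],[0,0,0]],
  [[0,0,0],[0,0,0]],
])

```text
clock: 16.35
tool_pos: [0.5909, -0.1767, 0.0731]
eef_rot: [-0.365, 0.931, -0.0, 0.0]
contact_force: [0.7, -0.9, -0.0]
opening: 0.499
finger_force: 0.0
```

Emit:
step_arm([
  [[0,0,0],[0,0,0]],
  [[0,0,0],[0,0,0]],
  [[0,0,0],[0,0,0]],
  [[0,0,0],[0,0,0]],
  [[0,0,0],[0,0,0]],
  [[0,0,0],[0,0,0]],
  [[0,0,0],[0,0,0]],
  [[0,0,0],[0,0,0]],
  [[0,0,0],[0,0,0]],
  [[0,0,0],[0,0,0]],
], fingers=0.05, grip_force=40)

```text
clock: 17.35
tool_pos: [0.5906, -0.1767, 0.0728]
eef_rot: [-0.365, 0.931, 0.0, -0.0]
contact_force: [-2.4, -0.0, 1.7]
opening: 0.179
finger_force: 40.0
```

```bash
python3 st.py
```

```text
t 17.35 pos [ 0.5906 -0.1767  0.0728] yaz 132.77 z [-0.  0. -1.] op 0.179 ff 39.99 F [-2.4 -0.   1.7] q [ 0.52  0.96 -0.57  1.7   0.73  0.71  1.89]
```

Emit:
step_arm([
  [[0,0,0],[0,0,-4.5]],
  [[0,0,0],[0,0,-4.5]],
  [[0,0,0],[0,0,-4.5]],
  [[0,0,0],[0,0,-4.5]],
  [[0,0,0],[0,0,-4.5]],
  [[0,0,0],[0,0,-4.5]],
  [[0,0,0],[0,0,-4.5]],
  [[0,0,0],[0,0,-4.5]],
  [[0,0,0],[0,0,-4.5]],
  [[0,0,0],[0,0,-4.5]],
])

```text
clock: 18.35
tool_pos: [0.5903, -0.1761, 0.0728]
eef_rot: [0.021, 1.0, 0.0, -0.0]
contact_force: [-1.6, 1.2, 1.3]
opening: 0.178
finger_force: 40.0
```

Emit:
step_arm([
  [[0,0,0],[0,0,-4]],
  [[0,0,0],[0,0,-4]],
  [[0,0,0],[0,0,-4]],
  [[0,0,0],[0,0,-3]],
  [[0,0,0],[0,0,-2]],
  [[0,0,0],[0,0,0]],
  [[0,0,0],[0,0,0]],
  [[0,0,0],[0,0,0]],
  [[0,0,0],[0,0,0]],
  [[0,0,0],[0,0,0]],
])

```text
clock: 19.35
tool_pos: [0.5904, -0.1759, 0.0728]
eef_rot: [0.167, 0.986, 0.001, -0.0]
contact_force: [-2.3, 4.9, 3.7]
opening: 0.181
finger_force: 40.0
```

```bash
python3 st.py
python3 - <<'E'
from h import *
s=r.get_state(); print(s['moment'])
p,d=snap('scene'); W=world('scene',d); hsv=cv2.cvtColor(p,cv2.COLOR_RGB2HSV)
roi=np.zeros(d.shape,bool); roi[220:290,130:200]=1
m=roi&(hsv[...,0]>100)&(hsv[...,0]<130)&(hsv[...,1]>100)
w=W[m]; print(len(w),w.mean(0),cv2.minAreaRect((w[w[:,2]>.056][:,:2]*1000).astype(np.float32)))
q,_=snap('top')
i=cv2.cvtColor(p,cv2.COLOR_RGB2BGR);j=cv2.cvtColor(q,cv2.COLOR_RGB2BGR)
cv2.imwrite('pics/c6.png',np.hstack([cv2.resize(i[210:310,125:245],(480,400),interpolation=2),cv2.resize(j[170:250,350:414],(320,400),interpolation=2)]))
E
```

```text
t 19.35 pos [ 0.5904 -0.1759  0.0728] yaz 70.81 z [-0.     0.001 -1.   ] op 0.181 ff 40.0 F [-2.3  4.9  3.7] q [ 0.38  0.91 -0.29  1.71  0.42  0.59  1.07]
[0.925721   0.49351147 0.19409566]
82 [ 0.45768583 -0.21770682  0.091675  ] ((513.41259765625, -226.4670867919922), (205.4434814453125, 50.688804626464844), 2.2828457355499268)
```

View pics/c6.png

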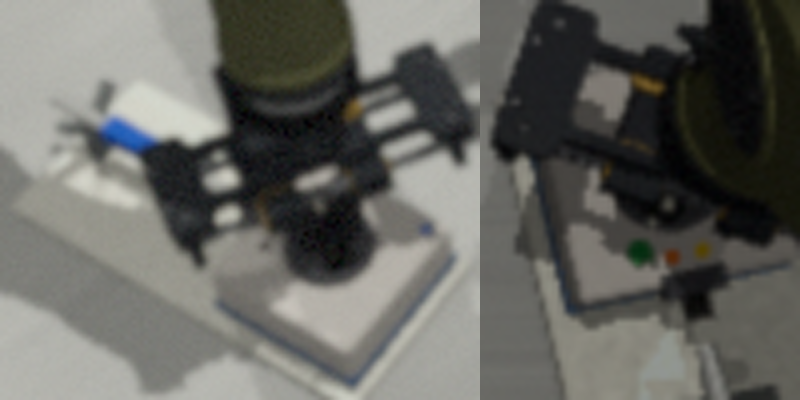

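Run:
```python
from h import *
p,d=load('top'); W=world('top',d)
c=r.calibration('top'); f=210/np.tan(np.radians(c['fov_y'])/2)
def pr(X): q=np.array(c['R'])@X+c['t']; return (f*q[:2]/q[2]+[c['cx'],c['cy']]).round(1)
for a in (0.8,0.97,1.08,1.19):
    t=np.radians(42.9)-a
    print(a,[pr(np.array([.5905-l*np.cos(t),-.1765-l*np.sin(t),.096])) for l in (.012,.018,.026)])
g=p.min(2).astype(int); print(g[204:219,376:398]); print((W[204:219,380:394,2]*1000).round(0))
```

```text
0.8 [array([389.7, 207.4]), array([389.6, 210. ]), array([389.5, 213.4])]
0.97 [array([388.8, 207.3]), array([388.3, 209.8]), array([387.6, 213.1])]
1.08 [array([388.3, 207.1]), array([387.5, 209.6]), array([386.4, 212.8])]
1.19 [array([387.7, 206.9]), array([386.7, 209.2]), array([385.3, 212.3])]
[[ 27  24  23  14  14  15  14   9  11   7   9   9   5   4   0   2   3   7
   14  18  21  12]
 [ 26  23  25  23  25  22  22  13  15  14  11  16   9   6   2   4   5   5
    8  12  12  13]
 [ 23  25  26  23  26  24  24  25  25  21  21  24  21  18   8   5   3   2
    5   6  10  12]
 [ 17  19  22  22  25  23  25  25  24  25  25  29  28  25  18   8   7   4
    2   7   6   7]
 [ 33  15  12  15  21  22  24  23  22  21  19  24  23  25  25  20  16   9
    5   4   4   4]
 [ 71  23   8  10  10  13  17  21  19  16  20  39  33  19  15  20  27  24
   12   9   5   2]
 [ 98  39  17  16  11   9   7   8  10  11  32  56  46  15  11  21  25  25
   17  20   9   6]
 [104  52  25  18  14  13   7   6   3  10  34  54  43  13   5  18  19  21
   19  24  25  21]
 [105  66  44  26  21  18  11   8   6   7  16  23  19   7
[... 990 characters left out ...]
.  98.  96. 150. 155. 155. 153. 158. 156.]
 [145. 152. 152. 160. 164.  94.  93.  99.  98.  98.  98. 152. 152. 156.]
 [ 69.  67.  75. 148.  90.  97.  98.  96.  94.  95.  96.  68.  67.  65.]
 [ 66.  69.  76.  87.  88.  90.  98.  95.  94.  97.  96.  68.  66.  65.]
 [ 65.  70.  69.  67.  74.  73.  84.  87.  96.  92.  65.  70.  67.  72.]
 [ 62.  63.  69.  67.  68.  71.  68.  68.  77.  68.  68.  nan  70.  69.]
 [ 59.  64.  57.  64.  71.  69.  71.  68.  69.  67.  64.  65.  69.  59.]
 [ 62.  55.  63.  61.  61.  60.  55.  65.  63.  59.  56.  58.  60.  65.]
 [ 62.  64.  59.  60.  58.  56.  61.  62.  60.  64.  63.  61.  63.  58.]
 [ 56.  62.  60.  63.  64.  61.  55.  58.  57.  60.  62.  60.  58.  61.]]
```

The white pointer is at top-view pixel (387.0,210.6). At 1.08 rad it should be at about (387.2,210.6), so the dial is at the third click. The picture also shows the blue sleeve still in the cradle at (128,135), untouched. Handing in.

```bash
python3 -c "
from plant import r
print(r.finish_job())"
```

```text
the job is handed in; nothing more can be done
None
```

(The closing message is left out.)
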